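# Eject a battery module and move it with tongs

## Task

Take the tongs from their plywood stand and hold them in the gripper. Swing both ejector levers of the charging rack all the way outward so that the white module between them is unlocked and pried up, then with the tongs (never touching the module with the gripper) lift the module out and set it down, foot first and without dropping it, in the empty compartment of the parts case. Stand the tongs back in their stand and leave both levers swung out and the things lying about undisturbed.

Things in the scene. Friction and masses are not known exactly. Their poses are not given: they have to be found in the camera images.
- tongs_grip (a point): Steel tongs upright on their two tips in the stand. This point: between the legs where the gripper takes them from above, 68 mm over the tips, 42 mm below the head's top (head and upper legs 18 to 30 mm wide in y). z up, y from leg to leg: close along y. Flat finger paddles here, 24 x 42 mm (16 mm up, 26 down), 46 mm over their outer faces sprung open, 36 mm with the tips shut (hard stop)..
- tongs: The tongs as a whole, 110 mm tall, 110 g; origin midway between the tips at their lower end, axes as above. Legs spring open: squeezing them takes 9 to 14 N per finger, and about a third of any force beyond that reaches the tips. Tips 18 mm wide (x), 5 mm thick; gap 32 mm sprung open, 14 mm when squeezed to 40 mm at the grip, 23 mm at 43 mm. Pushed hard sideways they turn in a weak grip.
- stand: Plywood stand, fixed: 80 x 100 mm base 6 mm thick with a well for the tongs' tips in its middle, inside 36 mm in x and 64 mm in y, its walls 36 mm over the table. Origin at the table, below the middle of the well; the tongs stand on the base, their y along the stand's y.
- rack: Grey charging rack, fixed, 130 x 200 mm, 45 mm high. Origin: table height, centre. In its middle the module stands in a pocket 18 mm (x) by 76 mm (y), floor 10 mm over the table, mouth at 45 mm. Blank white modules 65 mm high stand at x +-40 mm (14 mm thick): too close for fingers. An ejector lever at each end of the pocket, at y +-62 mm.
- lever_left_pad (a point): middle of that lever's handle on the face towards the module, 62 mm above its pivot (pivot: rack y +62 mm, z 50 mm, axis along rack x). Upright, the handle's inner face is at rack y +56 mm; it is 10 mm thick, 16 to 20 mm wide in x, and its top is 120 mm over the table.
- lever_right_pad (a point): middle of that lever's handle on the face towards the module, 62 mm above its pivot (pivot: rack y -62 mm, z 50 mm, axis along rack x). Upright, the handle's inner face is at rack y -56 mm; it is 10 mm thick, 16 to 20 mm wide in x, and its top is 120 mm over the table.
- lever_left (a joint): left ejector lever, black, at the rack's +y end: rad, 0 = upright, locked (its nose hooks over the module's wing); grows as the handle swings outward (+y) to a hard stop at 0.65, where its toe has lifted that end of the module about 12 mm. Needs about 2 N at the handle; stays where left.
- lever_right (a joint): right ejector lever, black, at the rack's -y end: rad, 0 = upright, locked (its nose hooks over the module's wing); grows as the handle swings outward (-y) to a hard stop at 0.65, where its toe has lifted that end of the module about 12 mm. Needs about 2 N at the handle; stays where left.
- module_mid (a point): White module in the rack's pocket, 14 mm thick (x), 80 mm high (z), 110 g. This point: its centre, 40 mm above its foot. Foot part 70 mm wide (y), wings 100 mm wide from 42 to 54 mm above the foot, above them a grip tab 40 mm wide up to 80 mm. Axes: z up, x across the thickness, y along the width.
- module_tab (a point): centre of the module's grip tab (14 x 40 x 26 mm), 67 mm above the foot, 13 mm below the top; the tongs take it across x
- module: the module as a whole; origin at the centre of its foot, axes as above
- bin_empty_floor (a point): centre of the floor of the empty compartment (one of three equal black ones standing in the parts case; the two others hold gears and beams). Inside 52 mm (x) by 116 mm (y), walls 35 mm above this floor, 3 mm thick; the floor is about 9 mm over the table. The module's foot fits in with its width along y; its wings then stay above the walls.
- bin_empty: the empty compartment itself, fixed; origin under its centre, y along its length
- motor: bystander lying on the table: white toy motor with an orange disc, 120 mm
- wheel: bystander lying on the table: black tyre, 56 mm across, 26 mm high
- beam: bystander lying on the table: grey beam with holes, 120 mm
- sensor: bystander lying on the table: small white sensor block, 62 mm
- driver: bystander lying on the table: screwdriver, 150 mm
- gear: bystander lying on the table: grey gear, 50 mm
Not all that is in view belongs to the job. There is more than one size of the module; the job needs the largest.

How it is judged:
By the outcome, as a careful person would: the job done as asked, in the order asked, and still so for the second after the job is handed in, with the robot touching nothing.
It also fails if it takes over 61 s, if anything falls off the work surface, if the arm or the gripper's body presses on something with over 40 N, if the wrist force passes 120 N, or if a joint passes its speed limit or range.

## Robot

A 6-joint arm with a two-finger parallel gripper is mounted at the origin on the work surface. World frame = base frame: x ahead of the robot, y to its left, z up, the work surface at z = 0. Lengths are in m, angles in rad, forces in N, time in s.
With the tool pointing down it reaches from about 0.35 to 1 m from the base axis. Payload 7.1 kg.
Tool frame: the origin (TCP) lies midway between the tips of the shut fingers; the grasp point (between the pads) lies 19 mm behind it (bot.pinch_z is the distance from the TCP to the grasp point, in m); z points along the fingers, y is the line along which they close (so a half turn about z gives the same grasp; the last joint's range is limited). The gripper opens to 85 mm and grips with 20 to 120 N. Pads are 22 mm wide; open, the fingers measure 114 mm over their backs; the gripper's body (76 mm by 85 mm) begins 54 mm behind the grasp point. The pads swing forward as they close: fully open they stand 13 mm farther back than shut.
Start: joints at [-1.208, 0.423, 1.63, -0, 1.089, -0.019], TCP at [0.233, -0.58, 0.204] pointing down, gripper open.
Joint ranges: [-3, 3], [-0.9, 2.11], [0.09, 2.58], [-1.31, 4.45], [0.11, 2.69], [-2.54, 2.54]. Speed limits (rad/s): [2.39, 2.39, 3.01, 3.14, 3.14, 3.14].

## Interface

Orientations are given as [roll, pitch, yaw] about the fixed x, y, z axes, in that order (R = Rz(yaw) Ry(pitch) Rx(roll)).
In Python, from bench import bot, viewer, spotter gives the robot as it stands. The module is installed in compiled form; this text tells all that it offers.
- The arm moves only by the tool jog_arm, never from a script. Its argument "series" is a list of rows, each an object with "linear": the shift along the tool's x, y, z in mm, a list of three; "spin": the turn about the tool's z in degrees; "grip": the closure, from 0 (fully open) to 1 (shut). In form: [{"linear": [dx, dy, dz], "spin": spin, "grip": grip}, ...]. A call has 1 to 20 rows; each row is the pose to reach, as a shift and turn from the pose commanded when the call began, along the tool's axes at that moment; what a row does not reach only later rows make up. A row lasts 1/12 s, in which the tool goes at most 41.7 mm and 7.16 degrees, less where a joint would pass 70% of its speed; a pose out of reach is approached as far as the arm can. A call with a gripper value outside its range is refused whole. The fingers move at their own pace and stop on an object; "newtons" is the grip in N (left out, the last holds). Time passes only in rows, so rows that repeat a pose let the fingers close. It gives the time, the measured TCP pose, the force, the opening and the grip force at its end, in the units of the state.
- bot.sense(): the state, without advancing time (a new reading comes with each control period).
- viewer.get_image(name): name is "scene" or "side" or "wrist"; returns a dict with "pixels" (420x560x3 uint8, red, green, blue), "depth" (420x560 float32, m along the optical axis (not along the pixel's ray), 0 where there is no reading), "mtx" (3x3 intrinsics, pixels), "R" (3x3) and "t" (3): a world point X has camera coordinates R X + t. Camera axes: x right, y down, z forward; pixel columns grow to the right and rows downward; lengths in m; the calibration is good to about 2 mm. The wrist camera is an equidistant fisheye: a pixel r from the principal point sees the ray r / f radians off the axis. A picture is of the moment at which its call begins.
- bot.sign_off(): hands the job in; it is judged then, once.
Trained networks look in the newest picture that a camera, given by its name, has taken for a name from the list of things; names that differ only in an ending like _2 or _b are one class to them, and where a whole thing is asked for, a point or a joint stands for the part that bears it (a point fixed in the world has none). Each returns a list of dicts, best first, with "score" (0 to 1); they miss things now and then, are a little off and sometimes report something else, mostly with a low value. They report only what shows in the picture. A call takes as long as a camera call. They do not tell look-alikes from the thing itself.
- spotter.spot_in(camera, target): "position" ([x, y, z] in m, in the coordinates of the camera as it stood for that picture, good to about 4 mm: the middle of the surface that is visible of it).
The state is a dict: "t": time; "joints": joint angles; "joint_velocities": joint speeds; "effort": joint torques, N m; "ee_pos": TCP position; "tool_rot": TCP orientation; "ft_force": force on the tool from outside, world axes, zero at the start; "ft_torque": the same for the moment, N m; "opening": finger opening in m; "gripper_force": force on a finger pad.
Only numpy, scipy, OpenCV 4.12 (cv2) and the standard library are available. Lean on these libraries where they do the work, as an engineer would, in place of code of your own. Each camera call takes 0.05 s, during which the arm holds its last target. There are 200 camera calls.

## Working session

There is one attempt and no reset: what is moved stays moved. The work goes in short steps, Python scripts to look and compute and a tool call to move; the robot and the scene stay as the last step left them, time stands still between calls to the robot, and variables do not carry over. Pictures are saved under pics/ and viewed, at most 10 in all, crops included, and the job is handed in when it is done.

Besides the shell and the picture viewer there is one more tool, called after ">>>" as name(argument=value, ...) on one line, values as JSON. jog_arm: Moves the arm, as the interface text tells. Its arguments: {"type":"object","properties":{"series":{"type":"array","items":{"type":"object","properties":{"linear":{"type":"array","items":{"type":"number"}},"spin":{"type":"number"},"grip":{"type":"number"}}}},"newtons":{"type":"number"}},"required":["series"]}

```bash
mkdir -p pics; cat > h.py <<'E'
import numpy as np, cv2
from bench import bot, viewer, spotter
def cap(c,name=None):
    im=viewer.get_image(c)
    if name: cv2.imwrite(f'pics/{name}.png',im['pixels'][:,:,::-1])
    return im
def w(im,p): return im['R'].T@(np.array(p)-im['t'])
def cloud(im):
    d=im['depth'];h,wd=d.shape;v,u=np.mgrid[:h,:wd];K=im['mtx']
    P=np.stack([(u-K[0,2])/K[0,0]*d,(v-K[1,2])/K[1,1]*d,d],-1)
    W=(P-im['t'])@im['R']; W[d==0]=np.nan
    return W
def pix(im,X):
    c=im['R']@np.array(X)+im['t'];q=im['mtx']@c;return (q[:2]/q[2]).round()
E
python3 - <<'E'
from h import *
np.set_printoptions(precision=4,suppress=True)
print(bot.sense())
for c in ['scene','side','wrist']:
    im=cap(c,c+'0');print(c,-im['R'].T@im['t'],im['R'][2])
    for n in ['tongs_grip','tongs','stand','rack','lever_left_pad','lever_right_pad','module_mid','module_tab','bin_empty_floor','bin_empty','lever_left','motor','driver']:
        r=spotter.spot_in(c,n)
        print(n,[(round(q['score'],2),w(im,q['position']).round(4).tolist(),[] if c=='wrist' else pix(im,w(im,q['position'])).tolist()) for q in r[:3]])
im=cap('scene');cv2.imwrite('pics/both.png',np.hstack([cv2.resize(cv2.imread(f'pics/{c}0.png'),(400,300)) for c in ['side','wrist']]))
E
```

```text
{'t': 0.0, 'joints': array([-1.208 ,  0.4239,  1.6307,  0.    ,  1.0886, -0.019 ]), 'joint_velocities': array([ 0.001 ,  0.0008,  0.0005, -0.001 , -0.0002, -0.0005]), 'effort': array([  0.0006, -55.7381, -28.1736,   0.    ,   0.0073,  -0.    ]), 'ee_pos': array([ 0.2327, -0.5794,  0.2027]), 'tool_rot': array([-3.14  , -0.    ,  0.3818]), 'ft_force': array([-0.8249, -0.7907, -0.5931]), 'ft_torque': array([0.0085, 0.0013, 0.0054]), 'gripper_force': 0.0, 'opening': 0.08517739953091293}
scene [ 1.1716 -0.1574  0.9764] [-0.5696  0.2282 -0.7896]
tongs_grip [(0.54, [0.4688, 0.007, 0.0961], [224.0, 199.0])]
tongs [(0.65, [0.466, 0.0096, 0.0962], [224.0, 198.0])]
stand [(0.73, [0.4754, 0.0121, 0.0136], [229.0, 221.0])]
rack [(0.8, [0.5776, 0.2811, 0.0318], [342.0, 213.0]), (0.73, [0.5604, 0.3063, 0.0644], [349.0, 197.0]), (0.5, [0.5724, 0.3653, 0.0857], [373.0, 187.0])]
lever_left_pad [(0.51, [0.5647, 0.3652, 0.0842], [372.0, 186.0])]
lever_right_pad [(0.5, [0.5504, 0.2475, 0.084], [327.0, 196.0]), (0.15, [0.6572, -0.0707, 0.0216], [221.0, 289.0])]
module_mid [(0.88, [0.5586, 0.3041, 0.0644],
[... 1503 characters left out ...]
, [169.0, 386.0]), (0.65, [0.3713, 0.299, 0.0353], [291.0, 334.0]), (0.58, [0.551, 0.3151, 0.0675], [206.0, 293.0])]
bin_empty_floor []
bin_empty [(0.56, [0.5131, -0.31, 0.0164], [346.0, 153.0])]
lever_left [(0.84, [0.5616, 0.3731, 0.0897], [182.0, 305.0]), (0.69, [0.4359, 0.042, 0.0135], [317.0, 244.0])]
motor [(0.95, [0.6697, 0.1233, 0.0277], [211.0, 227.0]), (0.32, [0.4547, 0.0155, 0.0688], [316.0, 217.0])]
driver [(0.86, [0.6527, -0.0564, 0.0183], [257.0, 189.0])]
wrist [ 0.3039 -0.5516  0.3739] [-0.2822 -0.1133 -0.9526]
tongs_grip []
tongs []
stand []
rack []
lever_left_pad []
lever_right_pad []
module_mid []
module_tab []
bin_empty_floor []
bin_empty []
lever_left []
motor []
driver []
```

View pics/scene0.png

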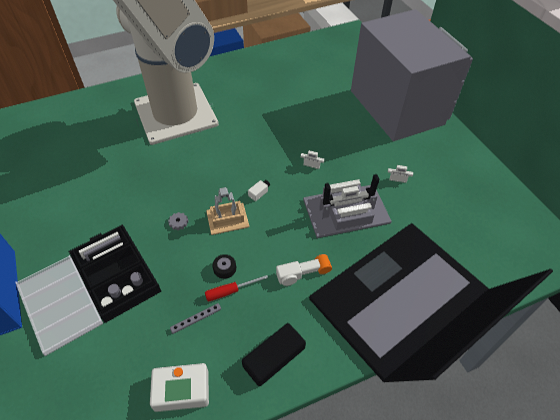

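View pics/side0.png

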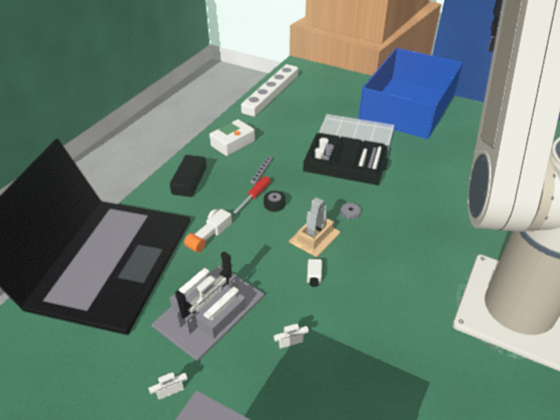

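The scene shows the rack at (345,205), the stand at (228,215) and the case at (115,270). Next I'll get yaws and positions from the depth data.

```bash
python3 - <<'E'
from h import *
np.set_printoptions(precision=4,suppress=True)
crops=[]
for c in ['scene','side']:
    im=cap(c); W=cloud(im); x,y,z=W[...,0],W[...,1],W[...,2]
    px=im['pixels'].astype(int); hsv=cv2.cvtColor(im['pixels'],cv2.COLOR_RGB2HSV)
    def rect(m,name):
        p=W[m][:,:2].astype(np.float32)
        (cx,cy),(a,b),th=cv2.minAreaRect(p*1000); print(c,name,m.sum(),'c',round(cx,1),round(cy,1),'size',round(a,1),round(b,1),'ang',round(th,1), 'mean',p.mean(0)*1000)
    near=lambda X,Y,r:np.hypot(x-X,y-Y)<r
    green=(hsv[...,0]>60)&(hsv[...,0]<95)&(hsv[...,1]>80)
    rect(near(.56,.305,.14)&(z>.015)&(z<.06),'rack')
    rect(near(.56,.305,.14)&(z>.004)&(z<.02)&~green,'rackbase')
    rect(near(.56,.305,.11)&(z>.098),'levtops')
    for s,(X,Y) in {'L':(.565,.367),'R':(.545,.247)}.items(): rect(near(X,Y,.03)&(z>.1),'lev'+s)
    rect(near(.56,.307,.07)&(z>.075)&(px.sum(-1)>400),'tab?')
    rect(near(.465,.01,.09)&(z>.003)&(z<.045)&(hsv[...,0]<25)&(hsv[...,1]>60),'stand')
    rect(near(.465,.01,.05)&(z>.028)&(z<.04),'standwall')
    rect(near(.465,.01,.06)&(z>.055),'tongs'); 
    rect(near(.465,.01,.06)&(z>.1),'tongtop'); 
    rect(near(.50,-.30,.16)&(z>.035)&(z<.08),'case')
    rect(near(.50,-.30,.16)&(z>.01)&(px.max(-1)<60),'caseblk')
    p=im['pixels'][:,:,::-1]
    for X in ([.465,.01,.05],[.56,.305,.06],[.5,-.3,.03]):
        u,v=pix(im,X).astype(int); crops.append(cv2.resize(p[max(v-50,0):v+50,max(0,u-50):u+50],(260,260),interpolation=2))
cv2.imwrite('pics/cr.png',np.vstack([np.hstack(crops[:3]),np.hstack(crops[3:])]))
E
```

```text
scene rack 1301 c 586.5 321.5 size 215.7 166.8 ang 37.0 mean [584.8663 298.1031]
scene rackbase 1389 c 593.1 301.0 size 200.7 207.5 ang 80.3 mean [576.7568 286.0953]
scene levtops 124 c 557.6 308.7 size 136.3 21.7 ang 80.6 mean [559.9704 309.4337]
scene levL 62 c 567.3 369.2 size 12.0 21.7 ang 75.4 mean [569.4144 367.3467]
scene levR 55 c 547.6 246.6 size 9.9 21.1 ang 77.2 mean [549.1849 245.7003]
scene tab? 80 c 557.3 307.4 size 40.0 17.1 ang 86.5 mean [557.8654 308.1873]
scene stand 913 c 459.9 11.7 size 98.6 82.3 ang 80.9 mean [468.071    9.3022]
scene standwall 296 c 458.4 12.1 size 80.5 51.7 ang 82.5 mean [461.7816  12.2784]
scene tongs 215 c 459.8 10.8 size 50.5 25.1 ang 80.2 mean [462.1      8.4638]
scene tongtop 91 c 460.0 10.7 size 23.5 25.1 ang 84.0 mean [461.4684  10.2204]
scene case 1948 c 510.3 -288.4 size 208.8 139.5 ang 11.2 mean [ 497.0407 -291.3812]
scene caseblk 3350 c 505.4 -289.6 size 219.0 139.3 ang 11.2 mean [ 523.6258 -287.6064]
side rack 2215 c 587.2 322.5 size 217.4 131.0 ang 14.6 mean [542.322  323.3365]
side rackbase 2494 c 593.4 301.5 size 202.2 212.5 ang 80.3 mean [556.4235 340.4126]
side levtops 195 c 553.7 309.1 size 135.0 22.9 ang 80.7 mean [553.0583 312.4683]
side levL 96 c 564.9 369.8 size 11.7 20.3 ang 80.0 mean [563.1207 371.6575]
side levR 88 c 543.7 248.4 size 11.9 22.9 ang 79.7 mean [542.4288 249.8933]
side tab? 168 c 556.6 327.8 size 79.1 16.4 ang 83.4 mean [553.4037 312.0202]
side stand 785 c 454.6 13.6 size 101.3 79.2 ang 81.2 mean [446.1236  28.6417]
side standwall 260 c 453.5 12.5 size 87.4 49.6 ang 78.5 mean [451.1606  21.7215]
side tongs 365 c 454.4 13.3 size 51.6 26.0 ang 81.9 mean [453.7094  18.9917]
side tongtop 107 c 454.7 13.6 size 22.6 24.9 ang 79.4 mean [453.5479  15.9934]
side case 823 c 504.4 -284.9 size 203.8 139.1 ang 12.3 mean [ 488.5919 -286.5818]
side caseblk 1844 c 500.7 -286.3 size 212.4 146.2 ang 12.1 mean [ 498.2413 -268.7931]
```

View pics/cr.png

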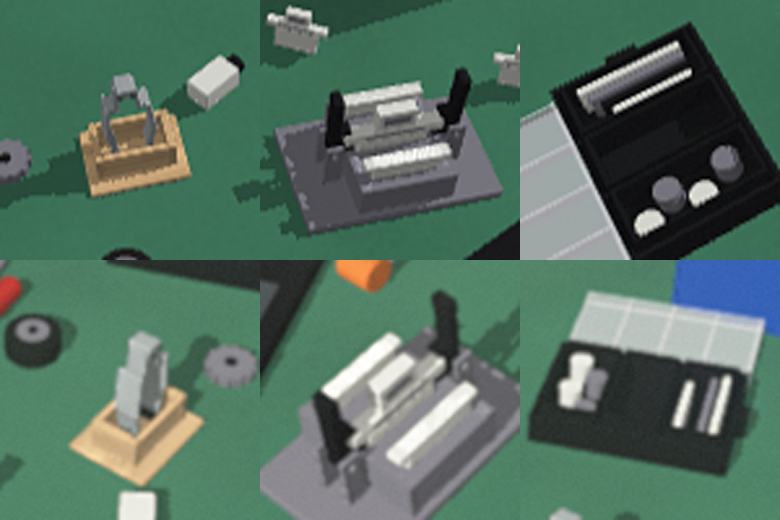

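The crops show the stand and tongs intact, the module in the rack with both levers upright, and the middle compartment of the case empty between the beams (top) and the gears (bottom). First I'll stop over the bin to look from near.

```bash
cat >> h.py <<'E'
def shift(x,y,z,yaw):
    s=bot.sense();p=s['ee_pos'];a=s['tool_rot'][2];d=np.array([x,y,z])-p
    c,q=np.cos(a),np.sin(a)
    L=1000*np.array([c*d[0]+q*d[1],q*d[0]-c*d[1],-d[2]])
    sp=-((yaw-np.degrees(a)+180)%360-180)
    print('lin',L.round(1),'spin',round(sp,1),'rows>=',np.ceil(max(np.linalg.norm(L)/41.7,abs(sp)/7.16)))
def fish(im):
    d=im['depth'];h,wd=d.shape;v,u=np.mgrid[:h,:wd];K=im['mtx']
    a=(u-K[0,2])/K[0,0];b=(v-K[1,2])/K[1,1];r=np.hypot(a,b)+1e-9;t=np.tan(np.minimum(r,1.4))/r
    W=(np.stack([a*t*d,b*t*d,d],-1)-im['t'])@im['R'];W[d==0]=np.nan
    return W
E
python3 -c "
from h import *
shift(.5,-.3,.25,101.5)"
```

```text
lin [ 352.2 -160.3  -46.5] spin -79.6 rows>= 12.0
```

>>> jog_arm(series=[{"linear": [352,-160,-46],"spin": -79.6,"grip": 0},{"linear": [352,-160,-46],"spin": -79.6,"grip": 0},{"linear": [352,-160,-46],"spin": -79.6,"grip": 0},{"linear": [352,-160,-46],"spin": -79.6,"grip": 0},{"linear": [352,-160,-46],"spin": -79.6,"grip": 0},{"linear": [352,-160,-46],"spin": -79.6,"grip": 0},{"linear": [352,-160,-46],"spin": -79.6,"grip": 0},{"linear": [352,-160,-46],"spin": -79.6,"grip": 0},{"linear": [352,-160,-46],"spin": -79.6,"grip": 0},{"linear": [352,-160,-46],"spin": -79.6,"grip": 0},{"linear": [352,-160,-46],"spin": -79.6,"grip": 0},{"linear": [352,-160,-46],"spin": -79.6,"grip": 0},{"linear": [352,-160,-46],"spin": -79.6,"grip": 0},{"linear": [352,-160,-46],"spin": -79.6,"grip": 0},{"linear": [352,-160,-46],"spin": -79.6,"grip": 0}])

```text
t: 3.5
ee_pos: [0.4994, -0.3009, 0.2494]
tool_rot: [-3.141, -0.0, 1.767]
ft_force: [-0.2, -0.3, -0.1]
opening: 0.0853
gripper_force: 0.0
```

```bash
python3 - <<'E'
from h import *
np.set_printoptions(precision=4,suppress=True)
s=bot.sense();print(s['t'],s['ee_pos'],s['tool_rot'],s['joints'])
im=cap('wrist','w1');W=fish(im);np.save('w1.npy',W)
print(im['mtx'])
for n in ['bin_empty_floor','bin_empty']:
    print(n,[(round(q['score'],2),w(im,q['position']).round(4).tolist()) for q in spotter.spot_in('wrist',n)[:3]])
# top-down height map of case, 1mm cells, in frame rotated 11.5deg about (.5,-.29)
a=np.radians(11.5);q=W.reshape(-1,3);q=q[~np.isnan(q[:,0])]
dx,dy=q[:,0]-.5,q[:,1]+.29
X=np.cos(a)*dx+np.sin(a)*dy;Y=-np.sin(a)*dx+np.cos(a)*dy;Z=q[:,2]
for y0 in (-.04,0,.04):
    print('y',y0,[(int(b*1000),int(1000*np.median(Z[m]))) for b in np.arange(-.1,.1,.004) if (m:=(abs(X-b)<.002)&(abs(Y-y0)<.012)).sum()>2])
for x0 in (-.015,0,.015):
    print('x',x0,[(int(b*1000),int(1000*np.median(Z[m]))) for b in np.arange(-.09,.09,.004) if (m:=(abs(Y-b)<.002)&(abs(X-x0)<.006)).sum()>2])
E
```

```text
3.5 [ 0.4994 -0.3009  0.2494] [-3.1413 -0.0002  1.7674] [-0.5627  0.3121  1.6827 -0.0001  1.1471 -0.7593]
[[325.1923   0.     279.8009]
 [  0.     325.1923 206.8562]
 [  0.       0.       1.    ]]
bin_empty_floor [(0.72, [0.511, -0.2871, 0.0118])]
bin_empty [(0.86, [0.5084, -0.289, 0.0084])]
y -0.04 [(-96, 33), (-92, 30), (-88, 43), (-83, 34), (-79, 38), (-75, 38), (-71, 32), (-67, 38), (-63, 38), (-59, 24), (-55, 8), (-51, 37), (-47, 9), (-43, 8), (-39, 8), (-35, 8), (-31, 43), (-27, 5), (-23, 43), (-19, 17), (-15, 8), (-11, 8), (-7, 8), (-3, 8), (0, 8), (4, 8), (8, 8), (12, 9), (16, 8), (20, 8), (24, 8), (28, 8), (32, 34), (36, 43), (40, 23), (44, 43), (48, 8), (52, 9), (56, 9), (60, 9), (64, 9), (68, 11), (72, 29), (76, 30), (80, 30), (84, 30), (88, 30), (92, 9), (96, 27)]
y 0 [(-100, 29), (-96, 33), (-92, 31), (-88, 43), (-83, 37), (-79, 38), (-75, 349), (-71, 362), (-67, 361), (-63, 363), (-59, 344), (-55, 342), (-51, 327), (-47, 319), (-43, 354), (-39, 356), (-35, 360), (-31, 365), (-27, 366), (-23, 370), (-19, 371), (-15, 365), (-11, 364), (-7, 363), (-3, 363), (0, 363), (4, 3
[... 1333 characters left out ...]
, (-25, 8), (-21, 8), (-17, 8), (-13, 9), (-9, 9), (-5, 8), (-1, 361), (2, 364), (6, 375), (10, 377), (14, 9), (18, 9), (22, 8), (26, 8), (30, 9), (34, 9), (38, 9), (42, 9), (46, 8), (50, 8), (54, 9), (58, 43), (62, 4), (66, 34), (70, 0), (74, 0), (78, 0), (82, 0), (86, 0)]
x 0.015 [(-90, 4), (-86, 5), (-81, 5), (-69, 33), (-65, 33), (-61, 43), (-57, 25), (-53, 8), (-49, 8), (-45, 8), (-41, 8), (-37, 8), (-33, 8), (-29, 8), (-25, 8), (-21, 8), (-17, 9), (-13, 9), (-9, 9), (-5, 9), (-1, 355), (2, 359), (6, 367), (10, 375), (14, 8), (18, 9), (22, 9), (26, 8), (30, 8), (34, 8), (38, 8), (42, 8), (46, 8), (50, 9), (54, 8), (58, 43), (62, 4), (66, 33), (70, 0), (74, 0), (78, 0), (82, 0), (86, 0)]
```

View pics/w1.png

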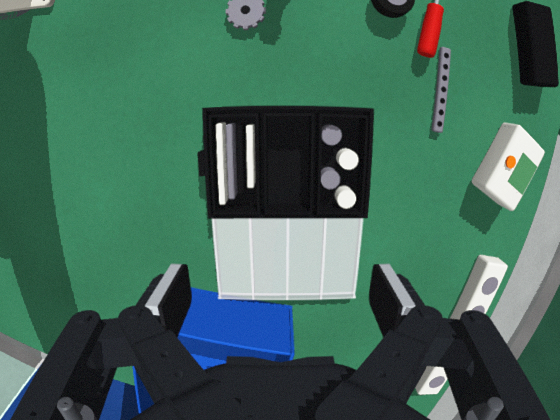

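The wrist view shows the case at (285,165), with the empty compartment in the middle at (287,165). The bin centre comes out at about (0.507,-0.290) with yaw 11.5°. Next is a look over the stand.

```bash
python3 -c "
from h import *
shift(.507,.005,.25,171)"
```

```text
lin [298.4  67.5  -0.5] spin -69.7 rows>= 10.0
```

>>> jog_arm(series=[{"linear": [298,67,0],"spin": -69.7,"grip": 0},{"linear": [298,67,0],"spin": -69.7,"grip": 0},{"linear": [298,67,0],"spin": -69.7,"grip": 0},{"linear": [298,67,0],"spin": -69.7,"grip": 0},{"linear": [298,67,0],"spin": -69.7,"grip": 0},{"linear": [298,67,0],"spin": -69.7,"grip": 0},{"linear": [298,67,0],"spin": -69.7,"grip": 0},{"linear": [298,67,0],"spin": -69.7,"grip": 0},{"linear": [298,67,0],"spin": -69.7,"grip": 0},{"linear": [298,67,0],"spin": -69.7,"grip": 0},{"linear": [298,67,0],"spin": -69.7,"grip": 0},{"linear": [298,67,0],"spin": -69.7,"grip": 0},{"linear": [298,67,0],"spin": -69.7,"grip": 0}])

```text
t: 4.73
ee_pos: [0.5063, 0.0046, 0.2496]
tool_rot: [3.142, 0.0, 2.984]
ft_force: [-0.0, -1.0, 0.7]
opening: 0.0857
gripper_force: 0.0
```

```bash
python3 - <<'E'
from h import *
np.set_printoptions(precision=4,suppress=True)
im=cap('wrist','w2');W=fish(im);np.save('w2.npy',W)
x,y,z=W[...,0],W[...,1],W[...,2]
hsv=cv2.cvtColor(im['pixels'],cv2.COLOR_RGB2HSV)
near=lambda X,Y,r:np.hypot(x-X,y-Y)<r
def rect(m,n):
    p=W[m][:,:2].astype(np.float32)
    (cx,cy),(a,b),th=cv2.minAreaRect(p*1000);print(n,m.sum(),round(cx,1),round(cy,1),'size',round(a,1),round(b,1),'ang',round(th,1))
wood=(hsv[...,0]<25)&(hsv[...,1]>60)
rect(near(.457,.0125,.08)&(z>.003)&(z<.045)&wood,'stand')
rect(near(.457,.0125,.06)&(z>.031)&(z<.042)&wood,'wall')
for a,b in [(.045,.06),(.06,.08),(.08,.1),(.1,.112),(.112,.125)]:
    m=near(.457,.0125,.05)&(z>a)&(z<b)
    if m.sum()>5: rect(m,(a,b))
m=near(.457,.0125,.05)&(z>.1)&(z<.13);print(np.percentile(z[m],[5,50,95]))
shift(.457,.0125,.25,171)
E
```

```text
stand 3662 455.2 11.2 size 99.7 79.3 ang 81.9
wall 1058 455.8 11.4 size 80.7 48.1 ang 81.1
(0.045, 0.06) 32 454.9 10.4 size 51.3 19.6 ang 82.0
(0.06, 0.08) 32 454.6 10.3 size 48.2 21.9 ang 81.9
(0.08, 0.1) 413 454.6 9.9 size 44.0 23.5 ang 82.6
(0.1, 0.112) 107 455.3 9.9 size 22.1 26.2 ang 80.9
(0.112, 0.125) 460 455.9 9.8 size 19.9 23.8 ang 81.4
[0.1101 0.1147 0.1162]
lin [49.9  0.1 -0.5] spin -0.0 rows>= 2.0
```

View pics/w2.png

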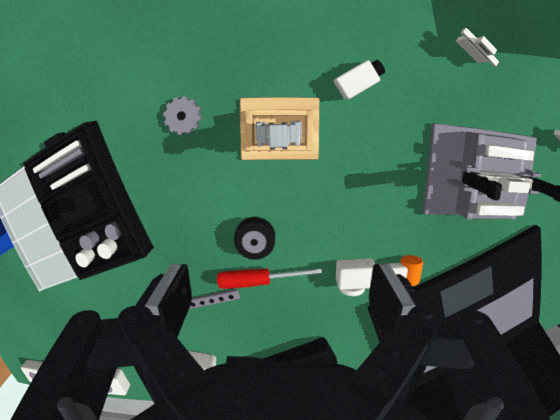

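Tongs are at (280,133) in the stand: centre (455.3,10.2) mm, yaw -8.2°. I'll align over them, descend and close.

```bash
python3 -c "
from h import *
shift(.4553,.0102,.053,171.8)"
```

```text
lin [ 51.2  -2.5 196.5] spin -0.8 rows>= 5.0
```

>>> jog_arm(series=[{"linear": [25,-1,10],"spin": -0.8,"grip": 0},{"linear": [51.2,-2.5,20],"spin": -0.8,"grip": 0},{"linear": [51.2,-2.5,40],"spin": -0.8,"grip": 0},{"linear": [51.2,-2.5,40],"spin": -0.8,"grip": 0},{"linear": [51.2,-2.5,70],"spin": -0.8,"grip": 0},{"linear": [51.2,-2.5,100],"spin": -0.8,"grip": 0},{"linear": [51.2,-2.5,130],"spin": -0.8,"grip": 0},{"linear": [51.2,-2.5,155],"spin": -0.8,"grip": 0},{"linear": [51.2,-2.5,180],"spin": -0.8,"grip": 0},{"linear": [51.2,-2.5,196],"spin": -0.8,"grip": 0},{"linear": [51.2,-2.5,196],"spin": -0.8,"grip": 0.3},{"linear": [51.2,-2.5,196],"spin": -0.8,"grip": 0.3},{"linear": [51.2,-2.5,196],"spin": -0.8,"grip": 0.3},{"linear": [51.2,-2.5,196],"spin": -0.8,"grip": 0.3}], newtons=50)

```text
t: 5.95
ee_pos: [0.4568, 0.0103, 0.0549]
tool_rot: [3.141, 0.003, 3.001]
ft_force: [0.1, -0.5, 0.7]
opening: 0.0596
gripper_force: 0.0
```

>>> jog_arm(series=[{"linear": [0.5,0,0.5],"spin": 0,"grip": 0.45},{"linear": [0.5,0,0.5],"spin": 0,"grip": 0.5},{"linear": [0.5,0,0.5],"spin": 0,"grip": 0.6},{"linear": [0.5,0,0.5],"spin": 0,"grip": 0.7},{"linear": [0.5,0,0.5],"spin": 0,"grip": 0.7},{"linear": [0.5,0,0.5],"spin": 0,"grip": 0.7}])

```text
t: 6.45
ee_pos: [0.4557, 0.0105, 0.0538]
tool_rot: [3.141, 0.002, 3.002]
ft_force: [0.1, -0.5, 7.1]
opening: 0.0352
gripper_force: 51.4
```

>>> jog_arm(series=[{"linear": [0,0,-10],"spin": 0,"grip": 0.7},{"linear": [0,0,-30],"spin": 0,"grip": 0.7},{"linear": [0,0,-60],"spin": 0,"grip": 0.7},{"linear": [0,0,-100],"spin": 0,"grip": 0.7},{"linear": [0,0,-140],"spin": 0,"grip": 0.7},{"linear": [0,0,-180],"spin": 0,"grip": 0.7},{"linear": [0,0,-220],"spin": 0,"grip": 0.7},{"linear": [0,0,-220],"spin": 0,"grip": 0.7}])

```text
t: 7.12
ee_pos: [0.4587, 0.0105, 0.2812]
tool_rot: [3.14, 0.013, 3.002]
ft_force: [2.0, -0.2, -0.2]
opening: 0.035
gripper_force: 50.7
```

```bash
python3 -c "
from h import *
print(bot.sense()['opening'],bot.sense()['gripper_force'])
shift(.62,.298,.275,171)"
```

```text
0.034994716716192725 50.674024927429855
lin [-119.6  307.2    6.2] spin 1.0 rows>= 8.0
```

>>> jog_arm(series=[{"linear": [-60,153,6],"spin": 1.0,"grip": 0.7},{"linear": [-119,307,6],"spin": 1.0,"grip": 0.7},{"linear": [-119,307,6],"spin": 1.0,"grip": 0.7},{"linear": [-119,307,6],"spin": 1.0,"grip": 0.7},{"linear": [-119,307,6],"spin": 1.0,"grip": 0.7},{"linear": [-119,307,6],"spin": 1.0,"grip": 0.7},{"linear": [-119,307,6],"spin": 1.0,"grip": 0.7},{"linear": [-119,307,6],"spin": 1.0,"grip": 0.7},{"linear": [-119,307,6],"spin": 1.0,"grip": 0.7},{"linear": [-119,307,6],"spin": 1.0,"grip": 0.7},{"linear": [-119,307,6],"spin": 1.0,"grip": 0.7}])

```text
t: 8.03
ee_pos: [0.6146, 0.2975, 0.2661]
tool_rot: [-3.14, -0.002, 2.985]
ft_force: [-0.8, -0.4, -0.8]
opening: 0.0351
gripper_force: 50.7
```

```bash
python3 - <<'E'
from h import *
np.set_printoptions(precision=4,suppress=True)
s=bot.sense();print(s['ee_pos'],s['tool_rot'])
im=cap('wrist','w3');W=fish(im);np.save('w3.npy',W)
x,y,z=W[...,0],W[...,1],W[...,2]
near=lambda X,Y,r:np.hypot(x-X,y-Y)<r
def rect(m,n):
    p=W[m][:,:2].astype(np.float32)
    (cx,cy),(a,b),th=cv2.minAreaRect(p*1000);print(n,m.sum(),round(cx,1),round(cy,1),'size',round(a,1),round(b,1),'ang',round(th,1),'z',np.percentile(z[m],[5,50,95]))
rect(near(.566,.3695,.03)&(z>.105)&(z<.13),'L')
rect(near(.546,.2475,.03)&(z>.105)&(z<.13),'R')
rect(near(.556,.308,.035)&(z>.083)&(z<.1),'tab')
rect(near(.556,.308,.05)&(z>.055)&(z<.07)&(abs(x-.556)<.02),'wings')
rect(near(.556,.308,.14)&(z>.003)&(z<.02)&(x<.7),'base')
# tongs as seen below gripper
a=s['tool_rot'][2];p=s['ee_pos'];d=W-p
T=np.stack([np.cos(a)*d[...,0]+np.sin(a)*d[...,1],np.sin(a)*d[...,0]-np.cos(a)*d[...,1],-d[...,2]],-1)
for lo,hi in [(0,10),(10,20),(20,30),(30,40),(40,60)]:
    m=(np.hypot(T[...,0],T[...,1])<.045)&(T[...,2]>lo/1e3)&(T[...,2]<hi/1e3)
    if m.sum()>5: q=T[m]*1000;print('tongs',lo,m.sum(),'x',q[:,0].min(),q[:,0].max(),'y',q[:,1].min(),q[:,1].max(),'zmax',q[:,2].max())
E
```

```text
[0.6146 0.2975 0.2661] [-3.1401 -0.0018  2.9846]
L 243 564.5 368.6 size 11.2 19.6 ang 77.6 z [0.1089 0.1197 0.1211]
R 236 543.8 246.8 size 10.5 19.8 ang 80.0 z [0.1087 0.1197 0.1211]
tab 496 554.5 307.9 size 39.3 14.0 ang 80.8 z [0.0879 0.0899 0.0913]
wings 557 554.3 308.4 size 95.2 14.1 ang 80.4 z [0.0612 0.0638 0.0654]
base 6127 562.4 310.3 size 250.4 211.2 ang 54.1 z [0.0085 0.01   0.0135]
tongs 0 467 x -10.125404578755978 13.269407350334777 y -16.88858526327737 15.367225346613262 zmax 9.970434412811036
tongs 10 508 x -9.722408593076867 11.343376171669112 y -13.659441431130459 12.03219263545216 zmax 19.964949893877844
tongs 20 410 x -9.327194905363509 11.23469877672367 y -9.853522924561057 8.238226139213054 zmax 29.910525146209842
tongs 30 76 x -8.611802329998339 10.733037645696164 y -6.566356845684753 5.498172057164313 zmax 39.9714509153925
tongs 40 73 x -8.612570934258734 10.089066160313427 y -6.124115775492339 4.980518694220585 zmax 47.68747224035253
```

View pics/w3.png

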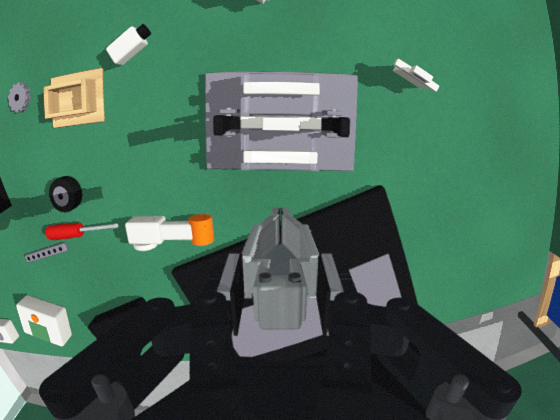

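The tongs are held centred at (280,230), and the rack's levers show at (225,125) and (340,125) with the module between them. First target is beside the left lever.

```bash
python3 -c "
from h import *
shift(.5618,.3478,.146,170.5)"
```

```text
lin [ 60.1  41.9 120.5] spin 0.5 rows>= 4.0
```

>>> jog_arm(series=[{"linear": [30,21,20],"spin": 0.5,"grip": 0.7},{"linear": [60,41.5,40],"spin": 0.5,"grip": 0.7},{"linear": [60,41.5,50],"spin": 0.5,"grip": 0.7},{"linear": [60,41.5,50],"spin": 0.5,"grip": 0.7},{"linear": [60,41.5,75],"spin": 0.5,"grip": 0.7},{"linear": [60,41.5,100],"spin": 0.5,"grip": 0.7},{"linear": [60,41.5,120],"spin": 0.5,"grip": 0.7},{"linear": [60,41.5,120],"spin": 0.5,"grip": 0.7},{"linear": [60,41.5,120],"spin": 0.5,"grip": 0.7}])

```text
t: 8.83
ee_pos: [0.5632, 0.3469, 0.1473]
tool_rot: [-3.141, -0.001, 2.974]
ft_force: [0.6, -1.0, -0.9]
opening: 0.0349
gripper_force: 50.7
```

```bash
python3 -c "
from h import *
shift(.5618,.3478,.146,170.5)"
```

```text
lin [1.5 0.7 1.3] spin -0.1 rows>= 1.0
```

>>> jog_arm(series=[{"linear": [1,4,1],"spin": 0,"grip": 0.7},{"linear": [1,9,1],"spin": 0,"grip": 0.7},{"linear": [1,13,1],"spin": 0,"grip": 0.7},{"linear": [1,17,1],"spin": 0,"grip": 0.7},{"linear": [1,21,1],"spin": 0,"grip": 0.7},{"linear": [1,25,1],"spin": 0,"grip": 0.7},{"linear": [1,29,1],"spin": 0,"grip": 0.7},{"linear": [1,33,1],"spin": 0,"grip": 0.7},{"linear": [1,36,1],"spin": 0,"grip": 0.7},{"linear": [1,39,1],"spin": 0,"grip": 0.7},{"linear": [1,41,1],"spin": 0,"grip": 0.7},{"linear": [1,43,1],"spin": 0,"grip": 0.7},{"linear": [1,44,1],"spin": 0,"grip": 0.7},{"linear": [1,44,1],"spin": 0,"grip": 0.7}])

```text
t: 10.0
ee_pos: [0.5679, 0.3901, 0.1447]
tool_rot: [-3.137, -0.003, 2.976]
ft_force: [0.0, -7.6, -2.1]
opening: 0.0351
gripper_force: 50.5
```

>>> jog_arm(series=[{"linear": [0,1,0],"spin": 0,"grip": 0.7},{"linear": [0,2,0],"spin": 0,"grip": 0.7},{"linear": [0,2,0],"spin": 0,"grip": 0.7}])

```text
t: 10.25
ee_pos: [0.5681, 0.3919, 0.1446]
tool_rot: [-3.137, -0.003, 2.976]
ft_force: [-0.8, -7.6, -0.4]
opening: 0.0351
gripper_force: 50.3
```

>>> jog_arm(series=[{"linear": [0,1,0],"spin": 0,"grip": 0.7},{"linear": [0,2,0],"spin": 0,"grip": 0.7},{"linear": [0,3,0],"spin": 0,"grip": 0.7},{"linear": [0,4,0],"spin": 0,"grip": 0.7},{"linear": [0,4,0],"spin": 0,"grip": 0.7}])

```text
t: 10.67
ee_pos: [0.5683, 0.3943, 0.1445]
tool_rot: [-3.133, -0.004, 2.976]
ft_force: [-2.2, -13.0, 1.3]
opening: 0.0349
gripper_force: 49.9
```

>>> jog_arm(series=[{"linear": [0,-10,0],"spin": 0,"grip": 0.7},{"linear": [0,-25,-15],"spin": 0,"grip": 0.7},{"linear": [0,-50,-45],"spin": 0,"grip": 0.7},{"linear": [0,-85,-50],"spin": 0,"grip": 0.7},{"linear": [0,-120,-50],"spin": 0,"grip": 0.7},{"linear": [0,-130,-50],"spin": 0,"grip": 0.7},{"linear": [0,-130,-50],"spin": 0,"grip": 0.7},{"linear": [0,-130,-30],"spin": 0,"grip": 0.7},{"linear": [0,-130,-10],"spin": 0,"grip": 0.7},{"linear": [0,-130,0],"spin": 0,"grip": 0.7},{"linear": [0,-130,0],"spin": 0,"grip": 0.7}])

```text
t: 11.58
ee_pos: [0.5471, 0.27, 0.1433]
tool_rot: [-3.14, -0.004, 2.976]
ft_force: [-0.5, -0.9, -1.0]
opening: 0.035
gripper_force: 52.8
```

```bash
python3 -c "
from h import *
c=np.array([.5543,.308]);p=bot.sense()['ee_pos'];d=(p[:2]-c)*1000
print('rack xy',d@[.986,-.165],d@[.165,.986],p)
im=cap('side');W=cloud(im)
u=(W-[.5543,.308,0])*1000;X=u[...,0]*.986-u[...,1]*.165;Y=u[...,0]*.165+u[...,1]*.986;Z=u[...,2]
m=(abs(X)<14)&(Y>50)&(Y<130)&(Z>60)
for z0 in range(60,120,8):
  k=m&(abs(Z-z0)<4)
  if k.sum(): print(z0,k.sum(),Y[k].min().round(1),Y[k].max().round(1))
"
```

```text
rack xy -0.8481637552358096 -38.688611578556774 [0.54707591 0.26997096 0.14332832]
60 11 57.7 76.1
68 28 58.4 82.0
76 61 59.8 87.0
84 22 78.9 94.6
92 20 85.0 100.4
100 43 90.8 107.3
108 37 96.0 106.9
```

>>> jog_arm(series=[{"linear": [-1.5,-4,-1],"spin": 0,"grip": 0.7},{"linear": [-1.5,-9,-1],"spin": 0,"grip": 0.7},{"linear": [-1.5,-13,-1],"spin": 0,"grip": 0.7},{"linear": [-1.5,-17,-1],"spin": 0,"grip": 0.7},{"linear": [-1.5,-21,-1],"spin": 0,"grip": 0.7},{"linear": [-1.5,-25,-1],"spin": 0,"grip": 0.7},{"linear": [-1.5,-29,-1],"spin": 0,"grip": 0.7},{"linear": [-1.5,-33,-1],"spin": 0,"grip": 0.7},{"linear": [-1.5,-37,-1],"spin": 0,"grip": 0.7},{"linear": [-1.5,-40,-1],"spin": 0,"grip": 0.7},{"linear": [-1.5,-43,-1],"spin": 0,"grip": 0.7},{"linear": [-1.5,-45,-1],"spin": 0,"grip": 0.7},{"linear": [-1.5,-47,-1],"spin": 0,"grip": 0.7},{"linear": [-1.5,-48.5,-1],"spin": 0,"grip": 0.7},{"linear": [-1.5,-48.5,-1],"spin": 0,"grip": 0.7}])

```text
t: 12.88
ee_pos: [0.5419, 0.2211, 0.147]
tool_rot: [-3.141, -0.0, 2.975]
ft_force: [0.4, 1.5, -0.5]
opening: 0.0348
gripper_force: 52.3
```

>>> jog_arm(series=[{"linear": [0,-1.5,1],"spin": 0,"grip": 0.7},{"linear": [0,-3,2],"spin": 0,"grip": 0.7},{"linear": [0,-4,2],"spin": 0,"grip": 0.7},{"linear": [0,-4,2],"spin": 0,"grip": 0.7}])

```text
t: 13.22
ee_pos: [0.5426, 0.2192, 0.1464]
tool_rot: [3.138, 0.002, 2.975]
ft_force: [0.1, 6.9, 5.7]
opening: 0.0353
gripper_force: 51.3
```

```bash
cat > lev.py <<'E'
from h import *
for cam in ('side','scene'):
    im=cap(cam);W=cloud(im)
    u=(W-[.5543,.308,0])*1000;X=u[...,0]*.986-u[...,1]*.165;Y=u[...,0]*.165+u[...,1]*.986;Z=u[...,2]
    for s in (1,-1):
        m=(abs(X)<14)&(Y*s>50)&(Y*s<115)&(Z>60)
        print(cam,s,[(z0,int((Y[k]*s).min()),int((Y[k]*s).max())) for z0 in range(64,120,8) if (k:=m&(abs(Z-z0)<4)).sum()>3])
E
python3 lev.py
```

```text
side 1 [(64, 56, 78), (72, 59, 85), (80, 62, 90), (88, 81, 95), (96, 87, 105), (104, 94, 107)]
side -1 [(64, 50, 79), (72, 50, 92), (80, 60, 90), (88, 75, 95), (96, 83, 101), (104, 80, 106), (112, 80, 101)]
scene 1 [(64, 53, 74), (72, 60, 83), (80, 57, 91), (88, 75, 96), (96, 83, 103), (104, 91, 107), (112, 94, 103)]
scene -1 [(64, 50, 75), (72, 50, 83), (80, 50, 86), (88, 82, 94), (96, 87, 99), (104, 82, 107), (112, 81, 103)]
```

>>> jog_arm(series=[{"linear": [0,-1.5,0],"spin": 0,"grip": 0.7},{"linear": [0,-2,0],"spin": 0,"grip": 0.7},{"linear": [0,8,0],"spin": 0,"grip": 0.7},{"linear": [0,20,-15],"spin": 0,"grip": 0.7},{"linear": [0,30,-50],"spin": 7,"grip": 0.7},{"linear": [0,30,-90],"spin": 14,"grip": 0.7},{"linear": [0,32,-125],"spin": 21,"grip": 0.7},{"linear": [0,32,-125],"spin": 28,"grip": 0.7},{"linear": [0,32,-125],"spin": 35,"grip": 0.7},{"linear": [0,32,-125],"spin": 42,"grip": 0.7},{"linear": [0,32,-125],"spin": 49,"grip": 0.7},{"linear": [0,32,-125],"spin": 56,"grip": 0.7},{"linear": [0,32,-125],"spin": 63,"grip": 0.7},{"linear": [0,32,-125],"spin": 70,"grip": 0.7},{"linear": [0,32,-125],"spin": 77,"grip": 0.7},{"linear": [0,32,-125],"spin": 84,"grip": 0.7},{"linear": [0,32,-125],"spin": 90,"grip": 0.7},{"linear": [0,32,-125],"spin": 90,"grip": 0.5},{"linear": [0,32,-125],"spin": 90,"grip": 0.5},{"linear": [0,32,-125],"spin": 90,"grip": 0.5}])

```text
t: 14.98
ee_pos: [0.5464, 0.2487, 0.2697]
tool_rot: [-3.141, 0.001, 1.408]
ft_force: [-0.1, -0.6, -1.2]
opening: 0.0425
gripper_force: 14.0
```

```bash
python3 - <<'E'
from h import *
np.set_printoptions(precision=2,suppress=True)
s=bot.sense();print(s['ee_pos'],s['tool_rot'],s['opening'],s['gripper_force'])
im=cap('wrist','w4');W=fish(im)
u=(W-[.5543,.308,0])*1000;X=u[...,0]*.986-u[...,1]*.165;Y=u[...,0]*.165+u[...,1]*.986;Z=u[...,2]
for s_ in (1,-1):
    m=(abs(X)<14)&(Y*s_>50)&(Y*s_<125)&(Z>55)&(Z<125)
    print('lev',s_,[(z0,int((Y[k]*s_).min()),int((Y[k]*s_).max())) for z0 in range(60,122,6) if (k:=m&(abs(Z-z0)<3)).sum()>3])
m=(abs(X)<12)&(abs(Y)<24)&(Z>93)&(Z<115)
for y0 in range(-20,24,5):
    k=m&(abs(Y-y0)<2.5)
    if k.sum(): print('tab',y0,k.sum(),np.median(Z[k]),X[k].min(),X[k].max())
k=m; (cx,cy),(a_,b_),th=cv2.minAreaRect(np.stack([X[k],Y[k]],-1).astype(np.float32));print('tabrect rackframe',cx,cy,a_,b_,th)
m=(abs(X)<10)&(abs(Y)<52)&(abs(Y)>25)&(Z>55)&(Z<92)
for y0 in (-45,-35,35,45):
    k=m&(abs(Y-y0)<4)
    if k.sum(): print('wing',y0,np.median(Z[k]),np.percentile(Z[k],95))
a=s['tool_rot'][2];d=W-s['ee_pos']
T=1000*np.stack([np.cos(a)*d[...,0]+np.sin(a)*d[...,1],np.sin(a)*d[...,0]-np.cos(a)*d[...,1],-d[...,2]],-1)
for lo in (10,20,30,40):
    m=(np.hypot(T[...,0],T[...,1])<45)&(T[...,2]>lo)&(T[...,2]<lo+10)
    if m.sum()>5: q=T[m];print('tongs',lo,m.sum(),'x',q[:,0].min(),q[:,0].max(),'y',np.sort(q[:,1])[[0,1,-2,-1]],np.sort(abs(q[:,1]))[:3],'zmax',q[:,2].max())
E
```

```text
[0.55 0.25 0.27] [-3.14  0.    1.41] 0.04249227117857869 14.002666720189154
lev 1 [(60, 50, 69), (66, 63, 68), (72, 59, 74), (78, 59, 77), (84, 61, 82), (90, 80, 86), (96, 85, 92), (102, 90, 105), (108, 94, 105)]
lev -1 [(60, 54, 70), (66, 65, 70), (72, 50, 75), (78, 50, 78), (84, 78, 84), (90, 83, 89), (96, 87, 93), (102, 91, 108), (108, 96, 105)]
tab -20 64 101.20583416188583 -6.479233766507882 6.050309961313201
tab -15 69 101.2641121249324 -7.676447187289901 6.028581972964572
tab -10 62 101.07176437068122 -7.7037246383566895 7.127216539780307
tab -5 74 100.93912563274341 -7.6785844258876566 7.082562566199354
tab 0 72 100.85760153348136 -7.698788332674309 7.0550435421192335
tab 5 70 101.08439041027603 -7.670181672898805 6.9298598148650585
tab 10 68 101.18422788541056 -6.5410109914912535 6.889371185627729
tab 15 26 101.43694906160103 -5.483131366368674 6.85568124675536
tabrect rackframe -0.30214548110961914 -4.383726119995117 14.82481861114502 37.840187072753906 0.17194965481758118
wing -45 75.10602999225463 76.50387140553846
wing -35 75.01126281202097 76.28321401013042
wing 35 74.9955842199991 76.42264016083963
wing 45 74.6749549200117 76.09986525690167
tongs 10 404 x -11.658630366875041 9.225038574739289 y [-23.02 -22.75  20.58  20.88] [13.57 13.67 13.71] zmax 19.97260978335144
tongs 20 350 x -11.911043446488186 9.209579123713226 y [-20.45 -20.07  18.06  18.49] [11.41 11.43 11.5 ] zmax 29.961958481187768
tongs 30 71 x -11.026607667097013 8.934305999680646 y [-19.94 -19.73  17.31  17.48] [11.45 11.52 11.52] zmax 39.96866785158165
tongs 40 54 x 7.0687642045207735 8.093804723411225 y [-20.75 -20.48  17.76  18.09] [12.79 13.51 13.68] zmax 48.08526863455087
```

View pics/w4.png

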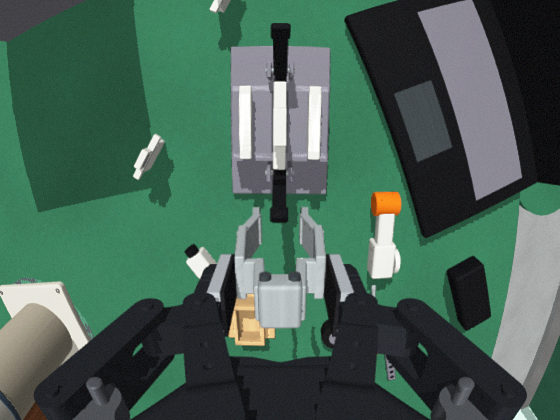

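The levers stand fully out at (280,40) and (280,205), and the module is raised evenly to a top height of 101 mm. The tongs are open with their tips clear. I'll line up over the tab.

```bash
python3 -c "
from h import *
shift(.5555,.3088,.128,80.5)"
```

```text
lin [ 60.7  -0.9 141.8] spin 0.1 rows>= 4.0
```

>>> jog_arm(series=[{"linear": [30,-1,20],"spin": 0.1,"grip": 0.5},{"linear": [60.5,-1,45],"spin": 0.1,"grip": 0.5},{"linear": [60.5,-1,65],"spin": 0.1,"grip": 0.5},{"linear": [60.5,-1,80],"spin": 0.1,"grip": 0.5},{"linear": [60.5,-1,100],"spin": 0.1,"grip": 0.5},{"linear": [60.5,-1,100],"spin": 0.1,"grip": 0.5},{"linear": [60.5,-1,100],"spin": 0.1,"grip": 0.5}])

```text
t: 15.62
ee_pos: [0.5549, 0.3085, 0.1691]
tool_rot: [-3.139, 0.002, 1.404]
ft_force: [0.2, 0.3, -1.1]
opening: 0.0426
gripper_force: 14.0
```

```bash
python3 - <<'E'
from h import *
shift(.5555,.3088,.128,80.5)
crops=[]
for c in ('scene','side'):
    im=cap(c);u,v=pix(im,[.555,.308,.11]).astype(int)
    crops.append(cv2.resize(im['pixels'][v-45:v+45,u-45:u+45,::-1],(400,400),interpolation=2))
cv2.imwrite('pics/c5.png',np.hstack(crops))
E
```

```text
lin [ 0.4  0.5 41.1] spin -0.1 rows>= 1.0
```

View pics/c5.png

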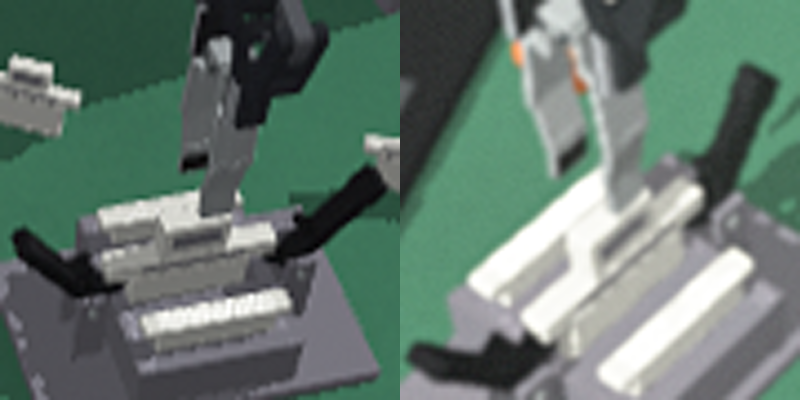

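The tips hang straddling the tab, as both halves show: tab at (215,215) left and (620,220) right. Descending.

>>> jog_arm(series=[{"linear": [0.4,0.5,8],"spin": 0,"grip": 0.5},{"linear": [0.4,0.5,16],"spin": 0,"grip": 0.5},{"linear": [0.4,0.5,24],"spin": 0,"grip": 0.5},{"linear": [0.4,0.5,32],"spin": 0,"grip": 0.5},{"linear": [0.4,0.5,38],"spin": 0,"grip": 0.5},{"linear": [0.4,0.5,41],"spin": 0,"grip": 0.5},{"linear": [0.4,0.5,41],"spin": 0,"grip": 0.5},{"linear": [0.4,0.5,41],"spin": 0,"grip": 0.5}], newtons=60)

```text
t: 16.38
ee_pos: [0.5561, 0.3092, 0.1288]
tool_rot: [-3.141, 0.0, 1.403]
ft_force: [0.2, -0.5, -0.7]
opening: 0.0429
gripper_force: 14.0
```

>>> jog_arm(series=[{"linear": [0,0,0],"spin": 0,"grip": 0.52},{"linear": [0,0,0],"spin": 0,"grip": 0.55},{"linear": [0,0,0],"spin": 0,"grip": 0.6},{"linear": [0,0,0],"spin": 0,"grip": 0.65},{"linear": [0,0,0],"spin": 0,"grip": 0.7},{"linear": [0,0,0],"spin": 0,"grip": 0.7}])

```text
t: 16.88
ee_pos: [0.5565, 0.3094, 0.1295]
tool_rot: [3.141, -0.001, 1.403]
ft_force: [-0.2, 0.3, 0.3]
opening: 0.0384
gripper_force: 60.7
```

>>> jog_arm(series=[{"linear": [0,0,-4],"spin": 0,"grip": 0.7},{"linear": [0,0,-10],"spin": 0,"grip": 0.7},{"linear": [0,0,-18],"spin": 0,"grip": 0.7},{"linear": [0,0,-28],"spin": 0,"grip": 0.7},{"linear": [0,0,-40],"spin": 0,"grip": 0.7},{"linear": [0,0,-52],"spin": 0,"grip": 0.7},{"linear": [0,0,-66],"spin": 0,"grip": 0.7},{"linear": [0,0,-80],"spin": 0,"grip": 0.7},{"linear": [0,0,-100],"spin": 0,"grip": 0.7},{"linear": [0,0,-120],"spin": 0,"grip": 0.7},{"linear": [0,0,-135],"spin": 0,"grip": 0.7},{"linear": [0,0,-135],"spin": 0,"grip": 0.7},{"linear": [0,0,-135],"spin": 0,"grip": 0.7}])

```text
t: 17.97
ee_pos: [0.5567, 0.3094, 0.2656]
tool_rot: [3.139, -0.002, 1.403]
ft_force: [-0.8, -0.5, -3.6]
opening: 0.0378
gripper_force: 60.6
```

```bash
cat > mod.py <<'E'
from h import *
np.set_printoptions(precision=1,suppress=True)
s=bot.sense();p=s['ee_pos'];a=s['tool_rot'][2];print(p,s['opening'],s['ft_force'])
ax,ay=np.array([np.cos(a),np.sin(a),0]),np.array([np.sin(a),-np.cos(a),0])
for c in ('scene','side'):
    W=cloud(cap(c));d=(W-p)*1000;X,Y,Z=d@ax,d@ay,-d[...,2]
    # module expected: x is its width, y its thickness; foot about 48+80-21 below tcp
    for lo in (40,50,60,70,80,90,100):
        m=(abs(X)<60)&(abs(Y)<30)&(Z>lo)&(Z<lo+10)
        if m.sum()>4: print(c,lo,m.sum(),'x',X[m].min(),X[m].max(),'y',Y[m].min(),Y[m].max(),'zmax',Z[m].max())
E
python3 mod.py; python3 -c "
from h import *
shift(.507,-.29,.27,101.5)"
```

```text
[0.6 0.3 0.3] 0.037796255679456735 [-0.8 -0.5 -3.6]
scene 40 48 x -24.91090883088487 14.199677715144336 y -5.5001417897437594 16.015749967553703 zmax 49.67743982479636
scene 50 199 x -55.259370796504 46.00703291659965 y -6.168491837237866 11.691827270707316 zmax 59.87784286386938
scene 60 101 x -53.92982317020565 43.385228219295705 y -5.082870441758015 10.476495115703422 zmax 69.9175538675472
scene 70 84 x -39.97019088255431 28.520191498428904 y 0.335059478075122 9.677157045665835 zmax 79.99551850734981
scene 80 92 x -39.482460517378314 29.381048581799238 y -6.625092747475174 9.317671136028904 zmax 89.92958577805352
scene 90 75 x -39.41789147350102 30.566003000628914 y -3.195622985656776 8.939578699394088 zmax 99.78193461764198
scene 100 61 x -38.979607037460546 29.21222676902436 y -9.574246226110025 9.015253053173067 zmax 108.19956596317259
side 40 88 x -23.801301818148872 16.211934486031357 y -15.685818308946468 3.3268151078519277 zmax 49.73393420838138
side 50 248 x -55.20358803565695 44.84605531307448 y -13.644420558043507 5.4084960947266545 zmax 59.93299137016711
side 60 171 x -55.89129015128883 45.6863105952797 y -11.328086160522103 5.921611479672775 zmax 69.96168215981244
side 70 132 x -48.410330638078975 31.64587425826667 y -11.65949667653521 -3.035199932535945 zmax 79.92770415056305
side 80 131 x -40.960461789310955 30.753309156916508 y -11.6833046155348 4.595964043059327 zmax 89.95748456158054
side 90 127 x -41.19287645218622 30.929861597354336 y -12.0736856378039 2.9906766100910347 zmax 99.86828813252532
side 100 124 x -39.323665229854825 30.980772842291085 y -11.898723470801036 3.219840379134196 zmax 109.87852648141971
lin [-598.5   52.2   -6.7] spin -21.1 rows>= 15.0
```

>>> jog_arm(series=[{"linear": [-10,1,-5],"spin": 0,"grip": 0.7},{"linear": [-28,2,-5],"spin": 0,"grip": 0.7},{"linear": [-55,5,-5],"spin": -2,"grip": 0.7},{"linear": [-90,8,-5],"spin": -4,"grip": 0.7},{"linear": [-125,11,-5],"spin": -6,"grip": 0.7},{"linear": [-160,14,-5],"spin": -8,"grip": 0.7},{"linear": [-195,17,-5],"spin": -10,"grip": 0.7},{"linear": [-230,20,-5],"spin": -12,"grip": 0.7},{"linear": [-265,23,-5],"spin": -14,"grip": 0.7},{"linear": [-300,26,-5],"spin": -16,"grip": 0.7},{"linear": [-335,29,-5],"spin": -18,"grip": 0.7},{"linear": [-370,32,-5],"spin": -20,"grip": 0.7},{"linear": [-405,35,-5],"spin": -21.1,"grip": 0.7},{"linear": [-440,38,-5],"spin": -21.1,"grip": 0.7},{"linear": [-475,41,-5],"spin": -21.1,"grip": 0.7},{"linear": [-510,44,-5],"spin": -21.1,"grip": 0.7},{"linear": [-540,47,-5],"spin": -21.1,"grip": 0.7},{"linear": [-565,50,-5],"spin": -21.1,"grip": 0.7},{"linear": [-585,52,-5],"spin": -21.1,"grip": 0.7},{"linear": [-594,52,-5],"spin": -21.1,"grip": 0.7}])

```text
t: 19.73
ee_pos: [0.5063, -0.2883, 0.2685]
tool_rot: [-3.14, 0.0, 1.768]
ft_force: [0.3, 0.4, -2.4]
opening: 0.038
gripper_force: 60.6
```

```bash
python3 mod.py; python3 -c "
from h import *
shift(.506,-.2854,.15,101.5)
im=cap('scene');u,v=pix(im,[.506,-.29,.1]).astype(int)
a=cv2.resize(im['pixels'][v-65:v+65,max(0,u-65):u+65,::-1],(400,400),interpolation=2)
im=cap('side');u,v=pix(im,[.506,-.29,.1]).astype(int)
b=cv2.resize(im['pixels'][max(0,v-65):v+65,u-65:u+65,::-1],(400,400),interpolation=2)
cv2.imwrite('pics/c6.png',np.hstack([a,b]))"
```

```text
[ 0.5 -0.3  0.3] 0.03800662198386403 [ 0.3  0.4 -2.4]
scene 40 59 x -24.51660138518194 15.392236157573402 y 5.255898095978425 15.926124267892783 zmax 49.678635791669144
scene 50 266 x -53.86945383700851 45.3770010013032 y -7.250082454073518 11.864591485231937 zmax 59.96908558026054
scene 60 135 x -54.33412791226693 45.12423404845694 y 4.730650375105193 10.42214066057906 zmax 69.90739968738319
scene 70 117 x -39.238377830660596 30.284181423908763 y 3.810495100843283 10.56697390451952 zmax 79.96967269577276
scene 80 110 x -38.61385074375472 30.241265581472252 y 4.075643094578426 9.148041589736948 zmax 89.98345636790026
scene 90 100 x -39.02128326939815 30.380716293706367 y 4.335599504503988 9.683232957038992 zmax 99.98186714429735
scene 100 72 x -38.688661933835505 30.531073842737534 y 3.752762667374715 10.320529342743999 zmax 109.19529561495136
side 40 39 x -8.181337138099837 19.118177529287532 y -14.526246574255742 10.7189647716039 zmax 49.90683584311129
side 50 65 x -0.37882386730253004 48.97155080856932 y -9.747409349833632 7.879878285883395 zmax 59.656573266093275
side 60 26 x -13.2879136837316 48.95860217647479 y -9.632965235621281 4.062945643528513 zmax 69.66006532091812
side 70 22 x -34.68362139777558 35.92664395852431 y -10.020449356844136 0.1195644679644743 zmax 79.89775573405727
side 80 33 x -36.40400979962933 33.434885045644386 y -10.142964650117225 3.5340983290061367 zmax 89.30179638352881
side 90 29 x -27.611389252031184 35.131399135284106 y -10.451609954460046 1.8611153976530417 zmax 99.6972490003372
side 100 34 x -34.970968960820365 33.09805312051797 y -10.443617786032467 3.7095952328662043 zmax 108.99478123143233
lin [  1.3  -0.4 118.5] spin -0.2 rows>= 3.0
```

View pics/c6.png

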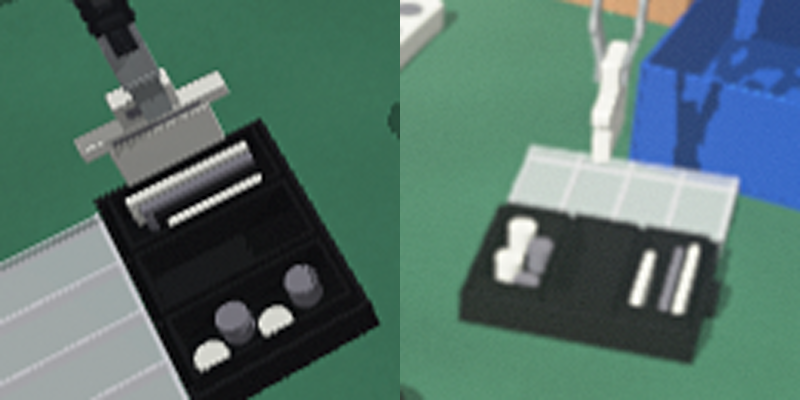

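The module hangs upright in the tongs (left half, 150,120) over the case, so I'll lower it.

>>> jog_arm(series=[{"linear": [1,0,8],"spin": 0,"grip": 0.7},{"linear": [1,0,20],"spin": 0,"grip": 0.7},{"linear": [1,0,35],"spin": 0,"grip": 0.7},{"linear": [1,0,50],"spin": 0,"grip": 0.7},{"linear": [1,0,65],"spin": 0,"grip": 0.7},{"linear": [1,0,80],"spin": 0,"grip": 0.7},{"linear": [1,0,95],"spin": 0,"grip": 0.7},{"linear": [1,0,108],"spin": 0,"grip": 0.7},{"linear": [1,0,120],"spin": 0,"grip": 0.7},{"linear": [1,0,130],"spin": 0,"grip": 0.7},{"linear": [1,0,138],"spin": 0,"grip": 0.7},{"linear": [1,0,143],"spin": 0,"grip": 0.7},{"linear": [1,0,146],"spin": 0,"grip": 0.7},{"linear": [1,0,146],"spin": 0,"grip": 0.7},{"linear": [1,0,146],"spin": 0,"grip": 0.7}])

```text
t: 21.18
ee_pos: [0.5082, -0.2843, 0.1233]
tool_rot: [3.141, 0.0, 1.771]
ft_force: [0.0, 0.6, -3.3]
opening: 0.038
gripper_force: 60.6
```

>>> jog_arm(series=[{"linear": [0,0,1],"spin": 0,"grip": 0.7},{"linear": [0,0,2],"spin": 0,"grip": 0.7},{"linear": [0,0,3],"spin": 0,"grip": 0.7},{"linear": [0,0,4],"spin": 0,"grip": 0.7},{"linear": [0,0,4],"spin": 0,"grip": 0.7}])

```text
t: 21.6
ee_pos: [0.5079, -0.2841, 0.119]
tool_rot: [-3.142, -0.0, 1.771]
ft_force: [0.6, 0.4, -2.9]
opening: 0.0381
gripper_force: 60.6
```

>>> jog_arm(series=[{"linear": [0,0,0.7],"spin": 0,"grip": 0.7},{"linear": [0,0,1.4],"spin": 0,"grip": 0.7},{"linear": [0,0,2],"spin": 0,"grip": 0.7},{"linear": [0,0,2],"spin": 0,"grip": 0.7}])

```text
t: 21.93
ee_pos: [0.5082, -0.2843, 0.1175]
tool_rot: [3.141, 0.0, 1.771]
ft_force: [-0.6, 1.7, 3.2]
opening: 0.0381
gripper_force: 61.2
```

Contact made: Fz went from −3 to +3 N. Releasing slowly.

>>> jog_arm(series=[{"linear": [0,0,0],"spin": 0,"grip": 0.56},{"linear": [0,0,0],"spin": 0,"grip": 0.54},{"linear": [0,0,0],"spin": 0,"grip": 0.52},{"linear": [0,0,0],"spin": 0,"grip": 0.5},{"linear": [0,0,0],"spin": 0,"grip": 0.49},{"linear": [0,0,0],"spin": 0,"grip": 0.49}])

```text
t: 22.43
ee_pos: [0.5079, -0.2841, 0.1168]
tool_rot: [-3.141, -0.0, 1.771]
ft_force: [-0.4, 0.4, -0.7]
opening: 0.0437
gripper_force: 11.7
```

```bash
cat > gap.py <<'E'
from h import *
np.set_printoptions(precision=1,suppress=True)
s=bot.sense();p=s['ee_pos'];a=s['tool_rot'][2];print(p*1000,s['opening'],s['gripper_force'],s['ft_force'])
ax,ay=np.array([np.cos(a),np.sin(a),0]),np.array([np.sin(a),-np.cos(a),0])
W=fish(cap('wrist'));d=(W-p)*1000;X,Y,Z=d@ax,d@ay,-d[...,2]
for lo in (10,20,27,30,35,40,45,50):
    m=(abs(X)<60)&(abs(Y)<30)&(Z>lo)&(Z<lo+5)
    if m.sum()>4: print(lo,m.sum(),'x',X[m].min(),X[m].max(),'y',np.percentile(Y[m],[0,10,30,50,70,90,100]))
E
python3 gap.py
```

```text
[ 507.9 -284.1  116.8] 0.04369536032678033 11.741481842511803 [-0.4  0.4 -0.7]
10 202 x -11.496445988469619 9.64390279089113 y [-23.9 -20.5 -19.  -18.   16.5  17.6  21.4]
20 234 x -11.485702611440123 9.71960962823654 y [-21.9 -17.5 -16.7  13.   14.2  15.   19.6]
27 1232 x -25.80944092608374 14.8547327337672 y [-21.8  -9.   -5.8  -3.1   0.2   2.9  18.3]
30 82 x -24.855757838727722 14.8547327337672 y [-21.  -16.3  -7.   -2.4   2.6  13.3  18.1]
35 88 x 7.801371407959851 14.856097526338973 y [-21.6 -19.3  -8.5  -3.1   2.2  16.7  18.7]
40 73 x 7.623528769976586 14.791587446692628 y [-21.8 -18.9  -7.2  -2.5   1.6  16.7  19.1]
45 54 x 7.723746910886552 14.832972135617426 y [-22.1 -20.1  -8.   -4.2   1.   15.5  19.3]
50 985 x -49.028590632272724 43.92608322625419 y [-9.7 -8.2 -5.4 -2.6 -0.3  2.4  3.9]
```

Both tips clear the tab by at least 7 mm. Lifting straight up.

>>> jog_arm(series=[{"linear": [0,-1,-5],"spin": 0,"grip": 0.49},{"linear": [0,-1,-12],"spin": 0,"grip": 0.49},{"linear": [0,-1,-20],"spin": 0,"grip": 0.49},{"linear": [0,-1,-30],"spin": 0,"grip": 0.49},{"linear": [0,-1,-45],"spin": 0,"grip": 0.49},{"linear": [0,-1,-70],"spin": 0,"grip": 0.5},{"linear": [0,-1,-100],"spin": 0,"grip": 0.6},{"linear": [0,-1,-135],"spin": 0,"grip": 0.7},{"linear": [0,-1,-160],"spin": 0,"grip": 0.7},{"linear": [0,-1,-160],"spin": 0,"grip": 0.7},{"linear": [0,-1,-160],"spin": 0,"grip": 0.7}], newtons=40)

```text
t: 23.4
ee_pos: [0.5079, -0.2849, 0.2799]
tool_rot: [3.138, 0.003, 1.771]
ft_force: [-0.4, 0.4, -1.3]
opening: 0.0356
gripper_force: 41.0
```

```bash
python3 gap.py; python3 -c "
from h import *
im=cap('wrist','w7');W=fish(im)
u=(W-[.5067,-.29,0])*1000;c,s=np.cos(np.radians(11.5)),np.sin(np.radians(11.5))
X=u[...,0]*c+u[...,1]*s;Y=-u[...,0]*s+u[...,1]*c;Z=u[...,2]
m=(Z>85)&(Z<95)&(abs(X)<30)&(abs(Y)<40);print('tab',m.sum(),X[m].min(),X[m].max(),Y[m].min(),Y[m].max(),np.median(Z[m]))
m=(Z>56)&(Z<70)&(abs(X)<30)&(abs(Y)<60);print('wing',m.sum(),X[m].min(),X[m].max(),Y[m].min(),Y[m].max(),np.median(Z[m]))
shift(.4553,.0102,.28,171.8)"
```

```text
[ 507.9 -284.9  279.9] 0.03560589016557789 40.97623726353049 [-0.4  0.4 -1.3]
10 262 x -11.363660297529332 9.623410311125712 y [-14.2  -9.6  -8.5   5.1   6.2   7.3  11.5]
20 280 x -10.933024455126779 9.539746751967833 y [-11.   -5.5  -4.2   0.9   2.1   3.3   7.7]
27 99 x -10.6535556082442 9.33911260635076 y [-7.5 -4.9 -2.3 -2.3  0.3  2.9  4.8]
30 20 x 7.685993608944946 9.215573248068093 y [-6.9 -5.6 -3.2 -1.   1.9  4.3  5. ]
35 53 x -8.79869288021708 8.645521133082086 y [-7.1 -6.2 -3.3 -0.3 -0.2  3.6  4.5]
40 64 x -9.753075730272947 8.473678284955287 y [-6.4 -4.9 -1.6 -1.6 -0.2  2.3  4.6]
45 18 x 7.779050966708912 8.41099050641545 y [-6.5 -5.3 -3.  -0.9  1.1  3.5  4. ]
tab 428 -7.406834918020314 6.393644094188746 -19.063541795628357 19.623017172190423 88.73528689416744
wing 427 -7.839396055097833 6.719558418442881 -48.0503288292119 49.09650481602685 62.807546292849906
lin [298.5   8.4  -3.3] spin -70.3 rows>= 10.0
```

View pics/w7.png

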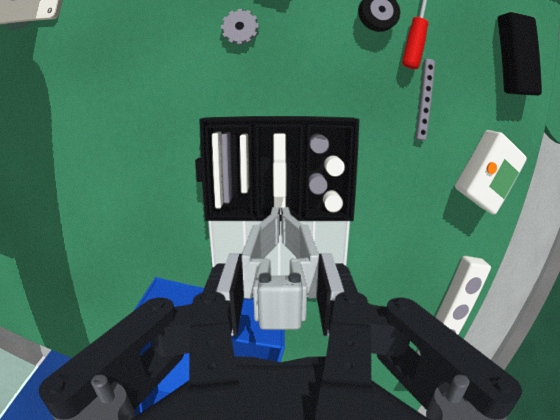

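The module stands upright in the empty compartment at (280,170), top at 89 mm, and the tongs are held straight. Back to the stand.

>>> jog_arm(series=[{"linear": [15,0,0],"spin": -5,"grip": 0.7},{"linear": [40,0,0],"spin": -10,"grip": 0.7},{"linear": [70,1,0],"spin": -17,"grip": 0.7},{"linear": [105,2,0],"spin": -24,"grip": 0.7},{"linear": [140,3,0],"spin": -31,"grip": 0.7},{"linear": [175,4,0],"spin": -38,"grip": 0.7},{"linear": [210,5,0],"spin": -45,"grip": 0.7},{"linear": [240,6,0],"spin": -52,"grip": 0.7},{"linear": [265,7,0],"spin": -59,"grip": 0.7},{"linear": [285,8,0],"spin": -66,"grip": 0.7},{"linear": [298,8,0],"spin": -70.3,"grip": 0.7},{"linear": [298,8,0],"spin": -70.3,"grip": 0.7},{"linear": [298,8,0],"spin": -70.3,"grip": 0.7}])

```text
t: 24.58
ee_pos: [0.4548, 0.0096, 0.276]
tool_rot: [-3.141, -0.002, 2.998]
ft_force: [-0.1, -0.8, -1.2]
opening: 0.0356
gripper_force: 41.0
```

```bash
python3 gap.py; python3 -c "
from h import *
shift(.4546,.0119,.06,171.8)"
```

```text
[454.8   9.6 276. ] 0.03561637385757541 40.95852500991896 [-0.1 -0.8 -1.2]
10 250 x -9.896495815898215 11.296847877798545 y [-13.6  -9.   -7.9  -7.2   6.8   7.5  12.2]
20 287 x -9.627522463018481 11.454007505095452 y [-9.8 -4.9 -3.7  1.5  2.8  4.   8.3]
27 96 x -9.246056670308542 11.191379767105616 y [-6.9 -5.  -1.7 -1.7  0.9  2.1  5.4]
30 22 x -7.526319537761879 10.767537847766556 y [-6.4 -5.6 -3.6 -1.8  2.7  4.7  5.6]
35 56 x -5.592735921974237 10.329811531742592 y [-6.6 -5.1 -1.8  0.3  0.9  3.6  5. ]
40 64 x -8.013031261798425 10.442622181881244 y [-6.  -4.5 -1.1 -1.1  0.3  2.8  5. ]
45 17 x 9.332261569158131 10.15676099856459 y [-6.1 -4.9 -2.7  0.3  2.5  4.1  4.5]
lin [  0.8   2.7 216.2] spin -0.1 rows>= 6.0
```

>>> jog_arm(series=[{"linear": [-1,1.8,10],"spin": 0,"grip": 0.7},{"linear": [-1,1.8,35],"spin": 0,"grip": 0.7},{"linear": [-1,1.8,65],"spin": 0,"grip": 0.7},{"linear": [-1,1.8,95],"spin": 0,"grip": 0.7},{"linear": [-1,1.8,125],"spin": 0,"grip": 0.7},{"linear": [-1,1.8,150],"spin": 0,"grip": 0.7},{"linear": [-1,1.8,170],"spin": 0,"grip": 0.7},{"linear": [-1,1.8,185],"spin": 0,"grip": 0.7},{"linear": [-1,1.8,197],"spin": 0,"grip": 0.7},{"linear": [-1,1.8,207],"spin": 0,"grip": 0.7},{"linear": [-1,1.8,214],"spin": 0,"grip": 0.7},{"linear": [-1,1.8,216],"spin": 0,"grip": 0.7},{"linear": [-1,1.8,216],"spin": 0,"grip": 0.7},{"linear": [-1,1.8,216],"spin": 0,"grip": 0.7}])

```text
t: 25.8
ee_pos: [0.4572, 0.0108, 0.0613]
tool_rot: [3.142, 0.001, 2.998]
ft_force: [-0.0, 0.5, -1.3]
opening: 0.0357
gripper_force: 41.0
```

>>> jog_arm(series=[{"linear": [0,0,1.5],"spin": 0,"grip": 0.7},{"linear": [0,0,3],"spin": 0,"grip": 0.7},{"linear": [0,0,4.5],"spin": 0,"grip": 0.7},{"linear": [0,0,5.5],"spin": 0,"grip": 0.7},{"linear": [0,0,6.2],"spin": 0,"grip": 0.7},{"linear": [0,0,6.2],"spin": 0,"grip": 0.7}])

```text
t: 26.3
ee_pos: [0.4568, 0.011, 0.0548]
tool_rot: [-3.142, -0.0, 2.998]
ft_force: [-0.6, -0.0, -1.7]
opening: 0.0357
gripper_force: 41.0
```

>>> jog_arm(series=[{"linear": [0,0,0.7],"spin": 0,"grip": 0.7},{"linear": [0,0,1.4],"spin": 0,"grip": 0.7},{"linear": [0,0,1.4],"spin": 0,"grip": 0.7}])

```text
t: 26.55
ee_pos: [0.4572, 0.0109, 0.0538]
tool_rot: [3.142, 0.001, 2.998]
ft_force: [-1.0, -0.1, 4.6]
opening: 0.0356
gripper_force: 41.4
```

>>> jog_arm(series=[{"linear": [0,0,0],"spin": 0,"grip": 0.56},{"linear": [0,0,0],"spin": 0,"grip": 0.52},{"linear": [0,0,0],"spin": 0,"grip": 0.48},{"linear": [0,0,0],"spin": 0,"grip": 0.44},{"linear": [0,0,0],"spin": 0,"grip": 0.4},{"linear": [0,0,0],"spin": 0,"grip": 0.3},{"linear": [0,0,0],"spin": 0,"grip": 0.15},{"linear": [0,0,0],"spin": 0,"grip": 0},{"linear": [0,0,0],"spin": 0,"grip": 0},{"linear": [0,0,0],"spin": 0,"grip": 0},{"linear": [0,0,-10],"spin": 0,"grip": 0},{"linear": [0,0,-25],"spin": 0,"grip": 0},{"linear": [0,0,-50],"spin": 0,"grip": 0},{"linear": [0,0,-80],"spin": 0,"grip": 0},{"linear": [0,0,-110],"spin": 0,"grip": 0},{"linear": [0,0,-140],"spin": 0,"grip": 0},{"linear": [-25,0,-170],"spin": 0,"grip": 0},{"linear": [-50,0,-195],"spin": 0,"grip": 0},{"linear": [-50,0,-195],"spin": 0,"grip": 0},{"linear": [-50,0,-195],"spin": 0,"grip": 0}])

```text
t: 28.22
ee_pos: [0.5079, 0.0036, 0.2506]
tool_rot: [3.141, 0.004, 2.998]
ft_force: [-0.6, -0.9, 0.2]
opening: 0.0853
gripper_force: 0.0
```

```bash
python3 lev.py; python3 - <<'E'
from h import *
W=fish(cap('wrist'));x,y,z=W[...,0],W[...,1],W[...,2]
near=np.hypot(x-.4555,y-.011)<.05
for a,b in [(.06,.08),(.08,.1),(.1,.112),(.112,.125)]:
    m=near&(z>a)&(z<b)
    if m.sum()>5:
        (cx,cy),s,th=cv2.minAreaRect((W[m][:,:2]*1000).astype(np.float32));print((a,b),m.sum(),round(cx,1),round(cy,1),np.round(s,1),round(th,1))
m=near&(z>.1);print('top',np.percentile(z[m],95))
W=cloud(cap('scene'));u=(W-[.5067,-.29,0])*1000;c,s=.98,.199
X=u[...,0]*c+u[...,1]*s;Y=-u[...,0]*s+u[...,1]*c;Z=u[...,2]
m=(Z>80)&(Z<100)&(abs(X)<30)&(abs(Y)<40);print('tab',m.sum(),X[m].min(),X[m].max(),Y[m].min(),Y[m].max(),np.median(Z[m]))
print(bot.sense()['t'],bot.sense()['ee_pos'])
E
```

```text
side 1 [(64, 58, 77), (72, 59, 84), (80, 62, 90), (88, 81, 97), (96, 87, 103), (104, 94, 107), (112, 99, 101)]
side -1 [(64, 58, 77), (72, 59, 83), (80, 60, 92), (88, 80, 98), (96, 85, 101), (104, 92, 106)]
scene 1 [(64, 50, 75), (72, 62, 84), (80, 59, 91), (88, 76, 96), (96, 85, 102), (104, 90, 107), (112, 96, 101)]
scene -1 [(64, 50, 75), (72, 59, 83), (80, 61, 87), (88, 80, 94), (96, 86, 100), (104, 91, 106), (112, 97, 105)]
(0.06, 0.08) 31 455.4 18.1 [48.2 20.9] 83.9
(0.08, 0.1) 400 457.4 17.7 [45.3 23.5] 81.9
(0.1, 0.112) 124 457.7 16.9 [23.  26.2] 82.1
(0.112, 0.125) 472 456.8 17.5 [21.6 22.7] 82.3
top 0.37663854736401664
tab 140 -6.5764162155359775 12.185309119441026 -19.457464380666234 20.23112825263449 88.45648266267528
28.4167 [0.50447234 0.00388274 0.24719643]
```

```bash
python3 -c "
from h import *
print(bot.sign_off())"
```

```text
the job is handed in; nothing more can be done
None
```

I handed the job in at about 28 s: both levers are swung fully out, the module stands foot-down in the empty compartment, and the tongs are upright in their stand, about 7 mm off their first spot along y but inside the well; nothing lying about was knowingly touched, though I didn't re-check those items.

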